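Strip two abrasion-test specimen holders and put the parts away

TASK

The abrasion test is over: take the loading discs off the two specimen holders, and put each disc and each bare holder away in the liner of its own colour on the trays, flat on the floor of the liner and roughly in its middle. Set everything down without dropping it, and keep the holders upright.

Things in the scene. Friction and masses are not known exactly. Their poses are not given: they have to be found in the camera images.
- holder_red: Specimen holder with the red nut: loose, round, 0.2 kg. From below: white face, dia 38 mm, 4 mm high; red nut, dia 60, z 4 to 18; seat, dia 46, to z 24; bare steel spindle, dia 12, from there to z 70 mm. Stands on the bench under one or two loading discs, only the nut's rim showing from above. Origin: centre of its underside, z along the spindle. Can be carried by the spindle or the nut.
- holder_blue: Specimen holder with the blue nut: loose, round, 0.2 kg. From below: white face, dia 38 mm, 4 mm high; blue nut, dia 60, z 4 to 18; seat, dia 46, to z 24; bare steel spindle, dia 12, from there to z 70 mm. Stands on the bench under one or two loading discs, only the nut's rim showing from above. Origin: centre of its underside, z along the spindle. Can be carried by the spindle or the nut.
- disc_green: The loading disc with the green top face and green band: a steel ring, outer diameter 48 mm, 16 mm high, with a through bore of diameter 17 mm; loose, about 0.2 kg. It sits on one of the two holders' seats, the spindle through its bore, and carries the yellow disc. Origin: centre of its underside, z up along the bore.
- disc_black: The loading disc with the black top face and black band: a steel ring, outer diameter 48 mm, 24 mm high, with a through bore of diameter 17 mm; loose, about 0.3 kg. It sits alone on the other holder's seat, the spindle through its bore. Origin: centre of its underside, z up along the bore.
- disc_yellow: The loading disc with the yellow top face and yellow band: a steel ring, outer diameter 36 mm, 18 mm high, with a through bore of diameter 17 mm; loose, about 0.12 kg. It sits on top of the green disc, the spindle through its bore and standing out 12 mm above it. Origin: centre of its underside, z up along the bore.
- liner_red: The red liner, place of the holder with the red nut; fixed, round, shallow dish, inner dia 76 mm, rim 4 mm wide; one of three in a row, 92 mm apart, on the white holder tray (290 x 98 x 12 mm), whose third, grey liner is taken by a grey holder of the same shape. Origin: centre of its underside, 12 mm above the bench; its floor is 3 mm and its rim 8 mm above the origin.
- liner_blue: The blue liner, place of the holder with the blue nut; fixed, round, shallow dish, inner dia 76 mm, rim 4 mm wide; one of three in a row, 92 mm apart, on the white holder tray (290 x 98 x 12 mm), whose third, grey liner is taken by a grey holder of the same shape. Origin: centre of its underside, 12 mm above the bench; its floor is 3 mm and its rim 8 mm above the origin.
- liner_green: The green liner, place of the green disc; fixed, round, shallow dish, inner dia 64 mm, rim 4 mm wide; one of three in a row, 92 mm apart, on the white disc tray (290 x 98 x 12 mm). Origin: centre of its underside, 12 mm above the bench; its floor is 3 mm and its rim 8 mm above the origin.
- liner_black: The black liner, place of the black disc; fixed, round, shallow dish, inner dia 64 mm, rim 4 mm wide; one of three in a row, 92 mm apart, on the white disc tray (290 x 98 x 12 mm). Origin: centre of its underside, 12 mm above the bench; its floor is 3 mm and its rim 8 mm above the origin.
- liner_yellow: The yellow liner, place of the yellow disc; fixed, round, shallow dish, inner dia 52 mm, rim 4 mm wide; one of three in a row, 92 mm apart, on the white disc tray (290 x 98 x 12 mm). Origin: centre of its underside, 12 mm above the bench; its floor is 3 mm and its rim 8 mm above the origin.
Things that resemble listed ones, but are neither listed nor needed, are in the scene too. What is shaped like the disc_black but purple is not meant. What is shaped like the disc_green but purple is not meant.

How it is judged (in metres and radians):
At the end, for the whole second after the job is handed in: Each of the three discs and the two holders is at rest in the liner of its own colour: within 10 mm of the liner's centre, upright within 0.1 rad and down on the liner's floor (underside less than 6 mm above the liner's origin) (horizontal distance between holder_red and liner_red below 0.01 m and z of holder_red in the frame of liner_red below 0.006 m and angle between each of holder_red, holder_blue, disc_green, disc_black, disc_yellow's own z axis and vertical below 0.1 rad and linear speed of each of holder_red, holder_blue, disc_green, disc_black, disc_yellow below 0.02 m/s and horizontal distance between holder_blue and liner_blue below 0.01 m and z of holder_blue in the frame of liner_blue below 0.006 m and horizontal distance between disc_green and liner_green below 0.01 m and z of disc_green in the frame of liner_green below 0.006 m and horizontal distance between disc_black and liner_black below 0.01 m and z of disc_black in the frame of liner_black below 0.006 m and horizontal distance between disc_yellow and liner_yellow below 0.01 m and z of disc_yellow in the frame of liner_yellow below 0.006 m); the robot touches nothing.
It fails at once if a disc or holder is dropped (in free fall faster than 0.7 m/s, a drop of about 25 mm) ((linear speed of holder_red above 0.7 m/s and contact force between holder_red and anything else below 0.05 N) or (linear speed of holder_blue above 0.7 m/s and contact force between holder_blue and anything else below 0.05 N) or (linear speed of disc_green above 0.7 m/s and contact force between disc_green and anything else below 0.05 N) or (linear speed of disc_black above 0.7 m/s and contact force between disc_black and anything else below 0.05 N) or (linear speed of disc_yellow above 0.7 m/s and contact force between disc_yellow and anything else below 0.05 N)).
It fails at once if a specimen holder is tipped by more than 0.6 rad (angle between any of holder_red, holder_blue's own z axis and vertical above 0.6 rad).
It also fails if it takes over 99 s, if anything falls off the work surface, if the arm or the gripper's body presses on something with over 40 N, if the wrist force passes 120 N, or if a joint passes its speed limit or range.

ROBOT

A 6-joint arm with a two-finger parallel gripper is mounted at the origin on the work surface. World frame = base frame: x ahead of the robot, y to its left, z up, the work surface at z = 0. Lengths are in mm, angles in rad, forces in N, time in s.
With the tool pointing down it reaches from about 400 to 925 mm from the base axis. Payload 12.5 kg.
Tool frame: the origin (TCP) lies midway between the tips of the shut fingers; the grasp point (between the pads) lies 19 mm behind it; z points along the fingers, y is the line along which they close (so a half turn about z gives the same grasp; the last joint's range is limited). The gripper opens to 95 mm and grips with 3 to 60 N. Pads are 20 mm wide; open, the fingers measure 119 mm over their backs; the gripper's body (75 mm by 180 mm) begins 59 mm behind the grasp point.
Start: joints at [1.22, 0.491, 1.559, -0, 1.092, -0.106], TCP at [151.458, 606.389, 214.661] pointing down, gripper open.
Joint ranges: [-3.1, 3.1], [-0.84, 2.19], [0.05, 2.79], [-1.13, 4.28], [0.06, 2.93], [-2.69, 2.69]. Speed limits (rad/s): [2.22, 2.22, 2.79, 3.14, 3.14, 3.14].

INTERFACE

Orientations are given as [roll, pitch, yaw] about the fixed x, y, z axes, in that order (R = Rz(yaw) Ry(pitch) Rx(roll)).
In Python, from cell import * gives the robot as it stands.
- The arm moves only by the tool servo_tool, never from a script. Its argument "moves" is one flat list of numbers, 5 for each row, row after row: the shift along the world's x, y, z as a fraction of full scale, then the turn about the world's z as a fraction of full scale, then the opening, from 0 (shut) to 1 (fully open). A call has 1 to 12 rows; each row is the pose to reach, as a shift and turn from the pose commanded when the call began, turning the shorter way round; what a row does not reach only later rows make up. Full scale, the value 1, is 400 mm for a shift and 180 degrees for a turn. A row lasts 1/12 s, in which the tool goes at most 41.7 mm and 7.16 degrees, less where a joint would pass 70% of its speed; a pose out of reach is approached as far as the arm can. A call with a number of a shift or a turn outside -1 to 1 is refused whole. A call with a gripper value outside its range is refused whole. The fingers move at their own pace and stop on an object; the grip force is fixed at half the most. Time passes only in rows, so rows that repeat a pose let the fingers close. It gives the time, the measured TCP pose, the force, the opening and the grip force at its end, in the units of the state.
- state(): the state, without advancing time (a new reading comes with each control period).
- read_camera(name): name is "side" or "top"; returns (picture, depth): 400x640x3 uint8, blue, green, red; 400x640 float32, mm along the optical axis (not along the pixel's ray), 0 where there is no reading.
- get_calibration(name): a dict with "K" (3x3 intrinsics, pixels), "R" (3x3) and "t" (3): a world point X has camera coordinates R X + t. Camera axes: x right, y down, z forward; pixel columns grow to the right and rows downward; lengths in mm; the calibration is good to about 2 mm. A picture is of the moment at which its call begins. get_calibration takes no time and is no camera call.
- job_done(): hands the job in; it is judged then, once.
The state is a dict: "t": time; "joints": joint angles; "qvel": joint speeds; "tau": joint torques, N m; "eef_pos": TCP position; "tcp_rot": TCP orientation; "ft_force": force on the tool from outside, world axes, zero at the start; "moment": the same for the moment, N m; "opening": opening from 0.0 (shut) to 1.0 (fully open); "grip_force": force on a finger pad.
Only numpy, scipy, OpenCV 4.12 (cv2) and the standard library are available. Lean on these libraries where they do the work, as an engineer would, in place of code of your own. Each camera call takes 0.05 s, during which the arm holds its last target. There are 200 camera calls.

## Working session

There is one attempt and no reset: what is moved stays moved. The work goes in short steps, Python scripts to look and compute and a tool call to move; the robot and the scene stay as the last step left them, time stands still between calls to the robot, and variables do not carry over. Pictures are saved under pics/ and viewed, at most 14 in all, crops included, and the job is handed in when it is done.

Besides the shell and the picture viewer there is one more tool, called after "Call:" by a JSON object that holds its "method" and its "body". servo_tool: Moves the arm, as the interface text tells. Its arguments: {"type":"object","properties":{"moves":{"type":"array"}},"required":["moves"]}

```bash
ls; mkdir -p pics
python3 - <<'E'
from cell import *
import cv2, numpy as np
for n in ("top","side"):
    p,d=read_camera(n); cv2.imwrite(f"pics/{n}0.png",p); np.save(f"pics/{n}0.npy",d); c=get_calibration(n); np.savez(f"pics/{n}cal.npz",**c); print(n,c)
print(state())
E
```

```text
pics
top {'K': array([[408.20491002,   0.        , 315.07346058],
       [  0.        , 408.20491002, 204.98922566],
       [  0.        ,   0.        ,   1.        ]]), 'R': array([[-1.52915823e-02, -9.99882941e-01, -5.20532935e-04],
       [-9.96958185e-01,  1.52866390e-02, -7.64244500e-02],
       [ 7.64234611e-02, -6.49701196e-04, -9.97075239e-01]]), 't': array([  -4.20550067,  510.69143383, 1007.12650048])}
side {'K': array([[416.42202114,   0.        , 321.95311931],
       [  0.        , 416.42202114, 197.89924623],
       [  0.        ,   0.        ,   1.        ]]), 'R': array([[ 0.99456809, -0.10275348,  0.01661461],
       [-0.05817739, -0.68112174, -0.72985517],
       [ 0.08631173,  0.72492406, -0.68339987]]), 't': array([-503.01151878,   82.37627346,  818.48899027])}
{'t': 0.1, 'joints': array([ 1.22041254e+00,  4.91460202e-01,  1.55937465e+00, -1.30170675e-05,
        1.09170138e+00, -1.05605319e-01]), 'qvel': array([ 0.00137858, -0.00152618, -0.00309225, -0.00040768,  0.0009348 ,
        0.00149975]), 'tau': array([ 3.30599461e-03, -6.13622403e+01, -2.58602840e+01,  6.94146962e-02,
        4.70603071e-02, -6.92888852e-05]), 'eef_pos': array([151.3753819 , 606.17566535, 214.14923786]), 'tcp_rot': array([-3.14065312e+00, -8.79800927e-05,  2.89682015e+00]), 'ft_force': array([-0.65351017,  0.15579835, -0.69524041]), 'moment': array([-0.01183267, -0.00237306, -0.01916187]), 'grip_force': 0.0, 'opening': 1.0011554340894253}
```

View pics/top0.png

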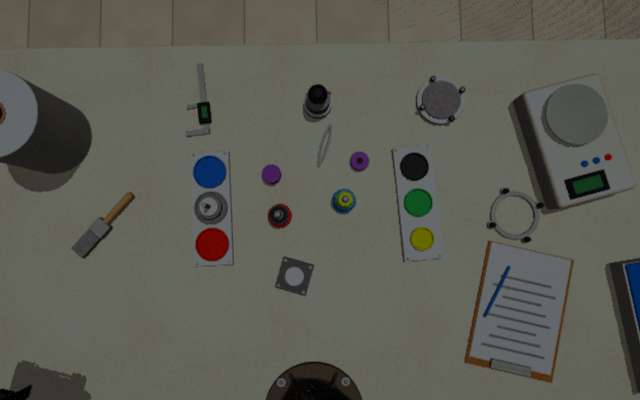

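View pics/side0.png

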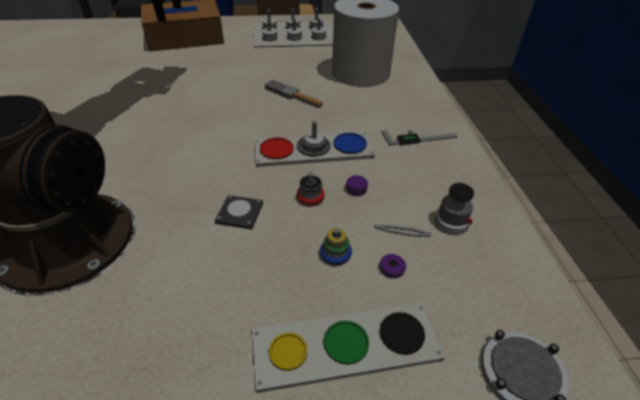

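The top view shows:
- **Disc tray:** black, green and yellow liners at (414,166), (418,202) and (422,239).
- **Holder tray:** blue and red liners at (210,171) and (212,244), with the grey holder at (210,207).
- **Red holder with black disc:** (280,215).
- **Blue holder with green and yellow discs:** (344,201).

The side view shows the same things. The stacks are at (311,188) and (336,245).

Things that could be mistaken for the targets, with top pixels:
- **Black disc:** the purple tall disc (271,174), the purple ring (359,161) and the dark loupe (317,97). The black disc is the one on the red nut at (280,215).
- **Green and yellow discs:** the purple ring (359,161). I choose the stack at (344,201).
- **Holders:** the grey holder at (210,207) and the holders on the far rack at side (293,30). I choose the ones under the discs.

Next is one close crop, plus the measurements.

```bash
cat > h.py <<'E'
import cv2, numpy as np
C={n:dict(np.load(f"pics/{n}cal.npz")) for n in("top","side")}
def ray(n,px):
    c=C[n]; o=-c["R"].T@c["t"]; d=c["R"].T@np.linalg.inv(c["K"])@[*px,1.]; return o,d/np.linalg.norm(d)
def plane(n,px,z):
    o,d=ray(n,px); return o+d*(z-o[2])/d[2]
def tri(a,b):
    (o1,d1),(o2,d2)=ray("top",a),ray("side",b)
    s=np.linalg.lstsq(np.c_[d1,-d2],o2-o1,rcond=None)[0]; p,q=o1+s[0]*d1,o2+s[1]*d2
    return (p+q)/2,np.linalg.norm(p-q)
def proj(n,X):
    c=C[n]; p=c["K"]@(c["R"]@np.asarray(X,float)+c["t"]); return p[:2]/p[2]
def blobs(img,hue,roi,smin=110,vmin=30):
    x0,y0,x1,y1=roi; h=cv2.cvtColor(img[y0:y1,x0:x1],cv2.COLOR_BGR2HSV)
    if hue is None: m=(h[...,2]<45)
    else: m=(abs((h[...,0].astype(int)-hue+90)%180-90)<10)&(h[...,1]>smin)&(h[...,2]>vmin)
    cs=cv2.findContours(m.astype(np.uint8),cv2.RETR_EXTERNAL,cv2.CHAIN_APPROX_NONE)[0]
    c=cv2.convexHull(max(cs,key=cv2.contourArea)); e=cv2.fitEllipse(c); return np.array(e[0])+[x0,y0],e[1]
E
python3 - <<'E'
from h import *
t,s=cv2.imread("pics/top0.png"),cv2.imread("pics/side0.png")
L={"black":(None,(398,150,431,182),(376,308,430,358)),"green":(60,(400,185,436,220),(318,315,375,368)),"yellow":(28,(405,222,440,256),(262,328,312,375)),
"blue":(110,(190,152,230,188),(330,130,370,156)),"red":(0,(192,226,232,264),(257,135,297,162))}
for k,(h,a,b) in L.items():
    p,e=blobs(t,h,a); q,f=blobs(s,h,b); X,g=tri(p,q); print(k,p.round(1),np.round(e,1),q.round(1),np.round(f,1),"tri",X.round(1),"gap",g.round(1),"top@15",plane("top",p,15).round(1),"side@15",plane("side",q,15).round(1))
a=cv2.resize(t[185:235,260:365],None,fx=7,fy=7,interpolation=cv2.INTER_CUBIC)[:, :735]
b=cv2.resize(s[165:275,285:375],None,fx=2.2,fy=2.2,interpolation=cv2.INTER_CUBIC)
b=np.pad(b,((0,0),(0,735-b.shape[1]),(0,0))); cv2.imwrite("pics/crop.png",np.clip(np.vstack([a,b]).astype(float)*1.8,0,255).astype(np.uint8))
E
```

```text
black [413.8 166.2] [27.3 28. ] [401.8 333.2] [39.  45.2] tri [ 606.6 -265.    14. ] gap 1.0 top@15 [ 605.9 -264.7   15. ] side@15 [ 606.9 -265.6   15. ]
green [417.9 202.1] [27.4 27.8] [345.9 341.9] [41.3 44.3] tri [ 514.8 -272.    14.9] gap 1.0 top@15 [ 514.3 -271.9   15. ] side@15 [ 515.3 -272.    15. ]
yellow [421.9 238.5] [23.3 23.8] [287.7 350.9] [36.8 38.8] tri [ 423.1 -278.7   16. ] gap 1.1 top@15 [ 422.5 -278.9   15. ] side@15 [ 423.6 -278.2   15. ]
blue [209.1 171.5] [32.  32.7] [349.6 142.7] [19.2 32.1] tri [601.1 255.8  15.9] gap 1.4 top@15 [600.5 256.1  15. ] side@15 [602.  257.2  15. ]
red [211.6 244. ] [32.5 33.3] [276.1 147.6] [21.1 33.3] tri [417.4 248.6  16.8] gap 1.0 top@15 [416.8 249.   15. ] side@15 [417.9 251.1  15. ]
```

View pics/crop.png

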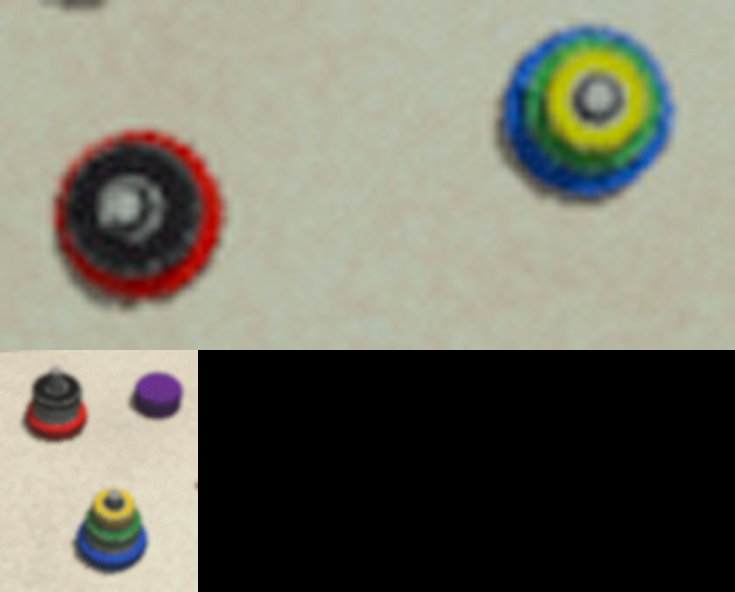

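The crop shows the black disc on the red nut (crop (140,215)). Yellow sits on green on the blue nut (crop (590,110)). Both spindle tips are visible and the purple disc stands apart, so the choice holds. Next I measure the stacks.

Run:
```python
from h import *
t,s=cv2.imread("pics/top0.png"),cv2.imread("pics/side0.png")
R={"blue":((325,185,362,218),(315,225,357,268)),"red":((264,200,296,232),(292,168,330,208))}
def rep(k,p,e,q,f,z):
    X,g=tri(p,q); print(k,p.round(1),np.round(e,1),q.round(1),np.round(f,1),"tri",X.round(1),round(g,1),f"top@{z}",plane("top",p,z).round(1),"side",plane("side",q,z).round(1))
for k,h,w,z in(("nutblue",110,"blue",14),("nutred",0,"red",14),("green",60,"blue",40),("yellow",28,"blue",58)):
    a,b=R[w]; rep(k,*blobs(t,h,a),*blobs(s,h,b),z)
# spindle tips, black disc: print small gray patches
g=lambda i,x0,y0,x1,y1:print(x0,y0,"\n",cv2.cvtColor(i,cv2.COLOR_BGR2GRAY)[y0:y1,x0:x1])
g(t,268,204,293,228); g(s,298,170,325,200)
g(t,338,192,351,207); g(s,329,227,346,243)
for n,P in(("top",(280,215)),("top",(345,199)),("top",(278,214))):
    d=np.load(f"pics/{n}0.npy"); print(n,d[P[1]-6:P[1]+7:2,P[0]-6:P[0]+7:2].round(0))
```

```text
nutblue [343.5 200.4] [23.1 23.5] [335.3 251. ] [25.1 30.4] tri [522.1 -84.4  11.2] 0.7 top@14 [521.5 -84.2  14. ] side [522.1 -86.7  14. ]
nutred [279.4 215.3] [23.4 23.9] [310.2 194.4] [21.4 27.1] tri [487.1  78.6  11. ] 1.5 top@14 [486.2  78.4  14. ] side [487.6  75.4  14. ]
green [344.  199.7] [17.  17.5] [336.2 242.4] [14.  22.6] tri [522.3 -84.   35.5] 2.0 top@40 [520.9 -83.6  40. ] side [522.6 -87.8  40. ]
yellow [344.6 199.1] [14.  14.3] [336.3 236.3] [17.2 19.2] tri [522.  -84.3  53. ] 1.5 top@58 [520.8 -83.9  58. ] side [522.  -88.6  58. ]
268 204 
 [[ 99 100 100  99 100  99  92  78  71  56  43  46  42  32  54  68  74  90
   99  96 100  99 100 100 101]
 [ 98  97  98  98  90  81  68  49  42  31  32  37  41  42  47  38  43  69
   78  86 100 101  99 102 101]
 [ 99  99  99  89  69  56  43  42  32  24  19  21  29  31  35  41  41  34
   36  69  95  99 100  99 101]
 [100  97  90  73  45  40  30  16  16  17  18  20  16  16  20  30  36  39
   37  54  72  90 101 100 100]
 [100  91  68  53  31  14  16  20  17  16  17  22  17  18  18  18  26  37
   38  37  42  78 100  98 101]
 [ 95  74
[... 7435 characters left out ...]
.  993.  997.]
 [ 997.  994.  996.  998.  995. 1000. 1014.]]
top [[1009.  993.  988.  993.  992.  990. 1007.]
 [ 992.  991.  990.  991.  990.  992.  995.]
 [ 992.  989.  989.  978.  978.  990.  990.]
 [ 990.  991.  991.  979.  978.  989.  988.]
 [ 991.  991.  991.  988.  987.  985.  988.]
 [ 998.  987.  990.  989.  994.  991.  991.]
 [1006. 1009.  990.  988.  991. 1009. 1006.]]
top [[1002.  997.  998. 1000.  999.  997. 1000.]
 [ 997.  998.  999. 1000.  998.  998. 1000.]
 [ 998.  997.  978.  974.  999.  996.  997.]
 [ 999. 1001.  974.  976.  977.  997.  996.]
 [ 999.  997.  997.  981.  995.  996.  997.]
 [ 994.  995.  997.  994.  998.  996.  999.]
 [ 996.  993.  996.  994.  999.  997.  996.]]
```

Call:
{"method": "servo_tool", "body": {"moves": [0.8,-0.8,0,0.078,1,0.8,-0.8,0,0.078,1,0.8,-0.8,0,0.078,1,0.8,-0.8,0,0.078,1,0.8,-0.8,0,0.078,1,0.8,-0.8,0,0.078,1,0.8,-0.8,0,0.078,1,0.8,-0.8,0,0.078,1,0.8,-0.8,0,0.078,1,0.8,-0.8,0,0.078,1,0.8,-0.8,0,0.078,1,0.8,-0.8,0,0.078,1]}}

```text
t: 1.1
eef_pos: [475.3, 282.3, 214.3]
tcp_rot: [-3.141, 0.001, 3.137]
ft_force: [-1.1, 0.0, -0.5]
opening: 0.997
grip_force: 0.0
```

Run:
```python
from h import *
t=cv2.imread("pics/top0.png")
h=cv2.cvtColor(t,cv2.COLOR_BGR2HSV)[203:230,266:295]
m=((h[...,2]<29)).astype(np.uint8)
c=cv2.convexHull(np.argwhere(m[:,:]>0)[:,::-1].astype(np.int32)); m2=cv2.morphologyEx(m,cv2.MORPH_CLOSE,np.ones((9,9)))
m2=cv2.morphologyEx(m2,cv2.MORPH_OPEN,cv2.getStructuringElement(cv2.MORPH_ELLIPSE,(9,9)))
cs=max(cv2.findContours(m2,0,1)[0],key=cv2.contourArea); p,e,_=cv2.fitEllipse(cs); p=np.array(p)+[266,203]
print(p,e,plane("top",p,48)); print("tip",plane("top",(276.7,213.7),70)); print(proj("top",(486.5,78.3,48)),proj("top",(486.5,78.3,70)))
```

```text
[278.36456013 214.22197342] (16.659374237060547, 17.302154541015625) [487.15875237  77.9372918   48.        ]
tip [487.25022844  79.92640645  70.        ]
[278.21824615 214.49377128] [277.38381722 214.00340557]
```

Call:
{"method": "servo_tool", "body": {"moves": [0.125,-0.927,-0.26,0,1,0.125,-0.927,-0.26,0,1,0.125,-0.927,-0.26,0,1,0.125,-0.927,-0.26,0,1,0.125,-0.927,-0.26,0,1,0.125,-0.927,-0.26,0,1,0.125,-0.927,-0.26,0,1,0.125,-0.927,-0.26,0,1,0.125,-0.927,-0.26,0,1,0.125,-0.927,-0.26,0,1,0.125,-0.927,-0.26,0,1,0.125,-0.927,-0.26,0,1]}}

```text
t: 2.1
eef_pos: [521.1, -84.3, 110.4]
tcp_rot: [3.141, -0.001, 3.14]
ft_force: [-0.4, 0.5, -0.4]
opening: 0.999
grip_force: 0.0
```

Call:
{"method": "servo_tool", "body": {"moves": [0,0,-0.08,0,0.6,0,0,-0.12,0,0.6,0,0,-0.16,0,0.6,0,0,-0.16,0,0.6,0,0,-0.16,0,0.6]}}

```text
t: 2.52
eef_pos: [521.3, -82.9, 46.9]
tcp_rot: [3.141, -0.001, -3.14]
ft_force: [0.2, 0.6, 0.2]
opening: 0.705
grip_force: 0.0
```

Run:
```python
from cell import *
import cv2
s=state(); print(s["eef_pos"],s["tcp_rot"],s["ft_force"])
a=cv2.resize(read_camera("top")[0][160:240,290:400],None,fx=4,fy=4); b=cv2.resize(read_camera("side")[0][190:290,290:400],None,fx=3.2,fy=3.2)
b=b[:320]; cv2.imwrite("pics/a1.png",cv2.convertScaleAbs(cv2.hconcat([a,b]),alpha=1.8))
```

```text
[521.30943094 -82.87577324  46.88278064] [ 3.14111448e+00 -9.44347215e-04 -3.13962741e+00] [0.2298333  0.61891574 0.18755671]
```

View pics/a1.png

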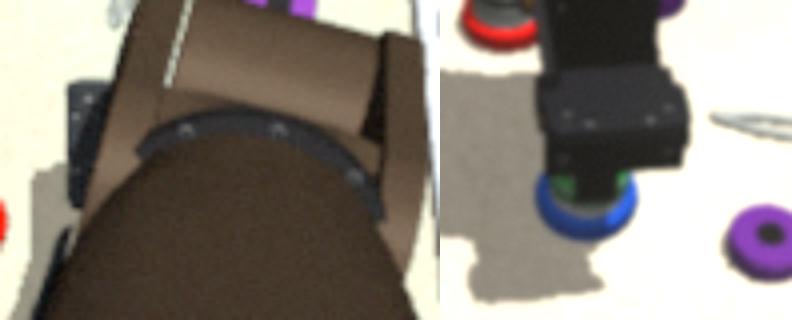

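The side crop shows the near finger (597,180) centred in front of the stack (588,190), above the green disc. I close now.

Call:
{"method": "servo_tool", "body": {"moves": [0,0,0,0,0,0,0,0,0,0,0,0,0,0,0,0,0,0,0,0,0,0,0,0,0,0,0,0,0,0,0,0,0,0,0,0,0,0,0,0]}}

```text
t: 3.28
eef_pos: [521.6, -84.4, 47.1]
tcp_rot: [3.142, 0.001, -3.141]
ft_force: [-0.6, 1.8, 6.3]
opening: 0.37
grip_force: 30.0
```

Call:
{"method": "servo_tool", "body": {"moves": [0,0,0.03,0,0,0,0,0.08,0,0,0,0,0.14,0,0,-0.02,-0.04,0.17,0,0,-0.07,-0.13,0.17,0,0,-0.12,-0.23,0.17,0,0,-0.165,-0.33,0.17,0,0,-0.21,-0.42,0.17,0,0,-0.235,-0.47,0.17,0,0,-0.246,-0.485,0.17,0,0,-0.246,-0.485,0.15,0,0,-0.246,-0.485,0.1,0,0]}}

```text
t: 4.28
eef_pos: [423.7, -278.9, 87.6]
tcp_rot: [-3.14, 0.003, 3.141]
ft_force: [0.5, 0.2, -2.7]
opening: 0.369
grip_force: 30.0
```

Call:
{"method": "servo_tool", "body": {"moves": [0,0,-0.06,0,0,0,0,-0.1,0,0,0,0,-0.13,0,0,0,0,-0.15,0,0,0,0,-0.155,0,0,0,0,-0.16,0,0,0,0,-0.161,0,0,0,0,-0.162,0,0,0,0,-0.162,0,0]}}

```text
t: 5.03
eef_pos: [423.3, -278.5, 22.4]
tcp_rot: [-3.141, 0.001, -3.141]
ft_force: [1.6, -1.0, -1.5]
opening: 0.37
grip_force: 30.0
```

Call:
{"method": "servo_tool", "body": {"moves": [0,0,-0.002,0,0,0,0,-0.004,0,0,0,0,-0.004,0,0]}}

```text
t: 5.28
eef_pos: [423.4, -278.6, 22.0]
tcp_rot: [-3.141, 0.001, -3.141]
ft_force: [-2.8, 3.6, 19.9]
opening: 0.367
grip_force: 30.0
```

Call:
{"method": "servo_tool", "body": {"moves": [0,0,0.003,0,0.6,0,0,0.004,0,0.6,0,0,0.004,0,0.6,0,0,0.004,0,0.6,0,0,0.06,0,0.75,0,0,0.14,0,0.75,0.05,0.1,0.225,0,0.75,0.1,0.2,0.225,0,0.75,0.15,0.3,0.225,0,0.75,0.246,0.485,0.225,0,0.75,0.246,0.485,0.225,0,0.75,0.246,0.485,0.225,0,0.75]}}

```text
t: 6.28
eef_pos: [522.8, -80.8, 110.4]
tcp_rot: [3.141, 0.001, -3.139]
ft_force: [-0.4, -0.8, -0.4]
opening: 0.75
grip_force: 0.0
```

```bash
cat > snap.py <<'E'
import sys,cv2,numpy as np
from cell import *
n=sys.argv[1]
for k in("top","side"):
    p,d=read_camera(k); cv2.imwrite(f"pics/{k}_{n}.png",p); np.save(f"pics/{k}_{n}.npy",d)
s=state(); print(s["t"],s["eef_pos"].round(1),s["ft_force"].round(1))
E
python3 snap.py 2
python3 - <<'E'
from h import *
t,s=cv2.imread("pics/top_2.png"),cv2.imread("pics/side_2.png")
cv2.imwrite("pics/v2.png",cv2.convertScaleAbs(cv2.hconcat([cv2.resize(t[140:270,390:450],None,fx=4,fy=4),cv2.resize(s[180:400,245:385],None,fx=2.3637,fy=2.3637)[:520]]),alpha=1.8))
E
```

```text
6.3833 [522.4 -81.7 110.1] [-1.6 -0.2 -0.6]
```

View pics/v2.png

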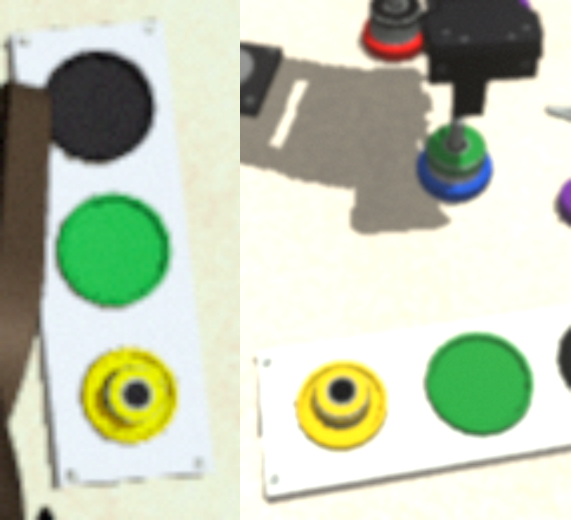

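Yellow sits flat and central in its liner (top crop (137,394)). Green is on the blue holder and clear. Green next.

Call:
{"method": "servo_tool", "body": {"moves": [0,0,-0.07,0,0.75,0,0,-0.14,0,0.75,0,0,-0.18,0,0.75,0,0,-0.198,0,0.75,0,0,-0.198,0,0.4,0,0,-0.198,0,0,0,0,-0.198,0,0,0,0,-0.198,0,0,0,0,-0.198,0,0,0,0,-0.198,0,0,0,0,-0.198,0,0]}}

```text
t: 7.3
eef_pos: [521.9, -84.6, 32.0]
tcp_rot: [-3.141, 0.002, -3.141]
ft_force: [-0.9, -1.4, 8.3]
opening: 0.495
grip_force: 30.0
```

Call:
{"method": "servo_tool", "body": {"moves": [0,0,0.03,0,0,0,0,0.08,0,0,0,0,0.14,0,0,0,0,0.17,0,0,-0.005,-0.1,0.17,0,0,-0.01,-0.2,0.17,0,0,-0.014,-0.3,0.17,0,0,-0.017,-0.4,0.17,0,0,-0.017,-0.46,0.17,0,0,-0.017,-0.469,0.16,0,0,-0.017,-0.469,0.12,0,0,-0.017,-0.469,0.08,0,0]}}

```text
t: 8.3
eef_pos: [514.6, -272.3, 63.0]
tcp_rot: [-3.141, 0.001, 3.141]
ft_force: [0.0, -0.6, -2.8]
opening: 0.498
grip_force: 30.0
```

Call:
{"method": "servo_tool", "body": {"moves": [0,0,-0.04,0,0,0,0,-0.07,0,0,0,0,-0.085,0,0,0,0,-0.095,0,0,0,0,-0.1,0,0,0,0,-0.102,0,0,0,0,-0.103,0,0,0,0,-0.103,0,0]}}

```text
t: 8.97
eef_pos: [514.7, -271.7, 23.1]
tcp_rot: [-3.142, 0.0, -3.141]
ft_force: [-3.3, 3.8, 5.1]
opening: 0.498
grip_force: 30.0
```

Call:
{"method": "servo_tool", "body": {"moves": [0,0,0.002,0,0.7,0,0,0.002,0,0.7,0,0,0.002,0,0.7,0,0,0.005,0,0.7,0,0,0.06,0,0.75,0,0,0.15,0,0.75,-0.01,0.1,0.22,0,0.75,-0.02,0.2,0.22,0,0.75,-0.03,0.3,0.22,0,0.75,-0.04,0.4,0.22,0,0.75,-0.045,0.5,0.22,0,0.75,-0.05,0.6,0.22,0,0.75]}}

```text
t: 9.97
eef_pos: [494.2, -30.2, 110.2]
tcp_rot: [-3.142, 0.001, 3.141]
ft_force: [1.7, -0.7, 0.2]
opening: 0.749
grip_force: 0.0
```

Call:
{"method": "servo_tool", "body": {"moves": [-0.006,0.1,0,0,0.75,-0.012,0.2,0,0,0.75,-0.019,0.276,0,0,0.75,-0.019,0.276,0,0,0.75,-0.019,0.276,0,0,0.75,-0.019,0.276,-0.07,0,0.75,-0.019,0.276,-0.13,0,0.75,-0.019,0.276,-0.18,0,0.75,-0.019,0.276,-0.195,0,0.75,-0.019,0.276,-0.195,0,0.75,-0.019,0.276,-0.195,0,0.5,-0.019,0.276,-0.195,0,0.2]}}

```text
t: 10.97
eef_pos: [487.7, 78.0, 32.9]
tcp_rot: [3.141, 0.001, 3.141]
ft_force: [0.3, 0.1, 0.7]
opening: 0.659
grip_force: 0.0
```

Call:
{"method": "servo_tool", "body": {"moves": [0,0,0,0,0,0,0,0,0,0,0,0,0,0,0,0,0,0,0,0,0,0,0,0,0]}}

```text
t: 11.38
eef_pos: [487.5, 78.4, 32.7]
tcp_rot: [3.142, 0.002, -3.141]
ft_force: [-0.6, -0.5, 6.9]
opening: 0.497
grip_force: 30.0
```

```bash
python3 snap.py 3
python3 - <<'E'
from h import *
t,s=cv2.imread("pics/top_3.png"),cv2.imread("pics/side_3.png")
cv2.imwrite("pics/v3.png",cv2.convertScaleAbs(cv2.hconcat([cv2.resize(t[140:270,330:450],None,fx=4,fy=4),cv2.resize(s[150:370,260:385],None,fx=2.3637,fy=2.3637)[:520]]),alpha=1.8))
E
```

```text
11.4833 [487.5  78.4  32.7] [-0.4 -0.3  7.4]
```

View pics/v3.png

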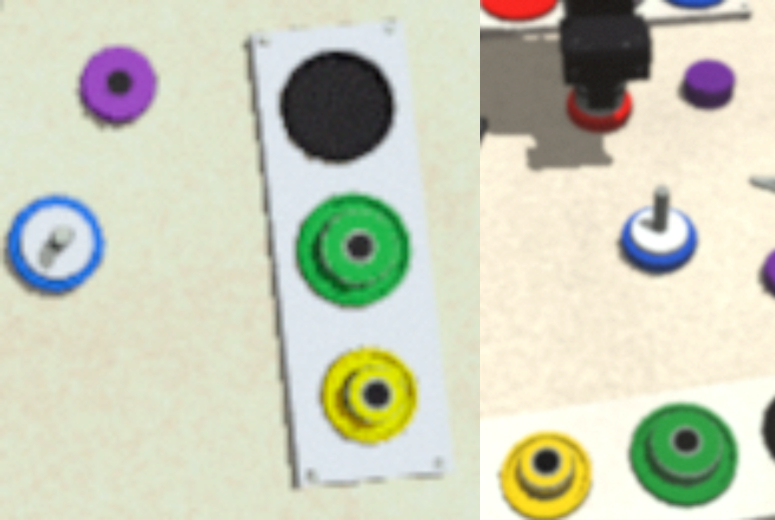

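Green is seated centrally (358,247), and blue's bare spindle is clear. The black disc is gripped.

Call:
{"method": "servo_tool", "body": {"moves": [0,0,0.03,0,0,0,0,0.08,0,0,0,0,0.14,0,0,0,0,0.18,0,0,0.03,-0.09,0.19,0,0,0.06,-0.18,0.19,0,0,0.09,-0.27,0.19,0,0,0.12,-0.36,0.19,0,0,0.15,-0.45,0.19,0,0,0.18,-0.54,0.19,0,0,0.21,-0.63,0.19,0,0,0.24,-0.72,0.19,0,0]}}

```text
t: 12.48
eef_pos: [583.1, -211.4, 107.9]
tcp_rot: [3.141, -0.0, -3.141]
ft_force: [1.0, 0.2, -1.6]
opening: 0.501
grip_force: 30.0
```

Call:
{"method": "servo_tool", "body": {"moves": [0.04,-0.08,0,0,0,0.058,-0.139,-0.02,0,0,0.058,-0.139,-0.06,0,0,0.058,-0.139,-0.11,0,0,0.058,-0.139,-0.15,0,0,0.058,-0.139,-0.18,0,0,0.058,-0.139,-0.198,0,0,0.058,-0.139,-0.206,0,0,0.058,-0.139,-0.21,0,0,0.058,-0.139,-0.213,0,0,0.058,-0.139,-0.215,0,0,0.058,-0.139,-0.215,0,0]}}

```text
t: 13.48
eef_pos: [606.4, -265.1, 23.7]
tcp_rot: [-3.141, 0.001, -3.141]
ft_force: [-3.9, 2.9, 7.5]
opening: 0.493
grip_force: 30.0
```

Run:
```python
from h import *
t,s=cv2.imread("pics/top_3.png"),cv2.imread("pics/side_3.png")
p,e=blobs(t,110,(325,185,362,218)); q,f=blobs(s,110,(315,225,357,268)); print(p,e,q,f,plane("top",p,14),tri(p,q))
```

```text
[343.4463768  200.53538418] (23.041181564331055, 23.479196548461914) [335.23641396 250.68486404] (26.09319305419922, 30.463346481323242) [521.19428256 -83.99649313  14.        ] (array([521.86396152, -84.1845728 ,  11.80390253]), np.float64(0.9574889498667839))
```

Call:
{"method": "servo_tool", "body": {"moves": [0,0,0.002,0,0.7,0,0,0.002,0,0.7,0,0,0.002,0,0.7,0,0,0.005,0,0.7,0,0,0.06,0,0.7,0,0,0.15,0,0.7,-0.03,0.06,0.22,0,0.4,-0.08,0.16,0.22,0,0.4,-0.12,0.26,0.22,0,0.4,-0.17,0.36,0.22,0,0.4,-0.212,0.452,0.22,0,0.4,-0.212,0.452,0.22,0,0.4]}}

```text
t: 14.48
eef_pos: [518.3, -79.9, 110.2]
tcp_rot: [3.14, -0.002, -3.139]
ft_force: [1.9, -0.9, 1.1]
opening: 0.406
grip_force: 0.0
```

Call:
{"method": "servo_tool", "body": {"moves": [0,0,0,0,0.4,0,0,0,0,0.4,0,0,-0.06,0,0.4,0,0,-0.12,0,0.4,0,0,-0.17,0,0.4,0,0,-0.19,0,0.4,0,0,-0.19,0,0.2,0,0,-0.19,0,0,0,0,-0.19,0,0,0,0,-0.19,0,0,0,0,-0.19,0,0,0,0,-0.19,0,0]}}

```text
t: 15.48
eef_pos: [521.9, -84.5, 34.7]
tcp_rot: [-3.141, 0.002, -3.141]
ft_force: [0.2, -0.7, 5.6]
opening: 0.12
grip_force: 30.0
```

Call:
{"method": "servo_tool", "body": {"moves": [0,0,0.02,0,0,0,0,0.06,0,0,0,0,0.11,0,0,0,0,0.16,0,0,0,0.02,0.19,0,0,0.015,0.07,0.2,0,0,0.035,0.14,0.2,0,0,0.055,0.22,0.2,0,0,0.075,0.3,0.2,0,0,0.095,0.38,0.2,0,0,0.11,0.46,0.2,0,0,0.13,0.54,0.2,0,0]}}

```text
t: 16.48
eef_pos: [573.1, 133.3, 114.5]
tcp_rot: [3.142, -0.0, -3.141]
ft_force: [0.5, -0.5, -1.9]
opening: 0.116
grip_force: 30.0
```

Call:
{"method": "servo_tool", "body": {"moves": [0.018,0.08,0,0,0,0.036,0.16,0,0,0,0.053,0.23,0,0,0,0.063,0.28,0,0,0,0.068,0.305,0,0,0,0.069,0.312,0,0,0,0.069,0.312,-0.01,0,0,0.069,0.312,-0.04,0,0,0.069,0.312,-0.08,0,0,0.069,0.312,-0.11,0,0,0.069,0.312,-0.13,0,0,0.069,0.312,-0.14,0,0]}}

```text
t: 17.48
eef_pos: [600.6, 255.4, 56.1]
tcp_rot: [-3.141, -0.002, 3.141]
ft_force: [-0.2, 0.5, -2.6]
opening: 0.121
grip_force: 30.0
```

Call:
{"method": "servo_tool", "body": {"moves": [0,0,-0.008,0,0,0,0,-0.014,0,0,0,0,-0.019,0,0,0,0,-0.022,0,0,0,0,-0.024,0,0,0,0,-0.024,0,0]}}

```text
t: 17.98
eef_pos: [601.3, 256.5, 49.8]
tcp_rot: [3.141, 0.001, -3.141]
ft_force: [-2.2, -1.8, 7.3]
opening: 0.12
grip_force: 30.0
```

```bash
python3 snap.py 4
python3 - <<'E'
from h import *
t,s=cv2.imread("pics/top_4.png"),cv2.imread("pics/side_4.png")
a=cv2.resize(t[140:270,260:450],None,fx=2.2,fy=2.2);b=cv2.resize(s[120:210,250:380],None,fx=3.18,fy=3.18)[:286]
cv2.imwrite("pics/v4.png",cv2.convertScaleAbs(cv2.hconcat([a[:286],b]),alpha=1.8)[:, :800])
p,e=blobs(t,0,(264,200,296,232)); q,f=blobs(s,0,(292,168,330,208)); print(p,e,q,f,plane("top",p,14),tri(p,q))
E
```

```text
18.0833 [601.3 256.5  49.8] [-3.1 -0.8  7.7]
[279.2989912  215.33902073] (23.554641723632812, 23.92037010192871) [309.93959618 194.24304771] (21.78145408630371, 27.501712799072266) [486.1807716  78.6534436  14.       ] (array([486.82096951,  78.87023344,  11.35502581]), np.float64(1.0016394125606254))
```

View pics/v4.png

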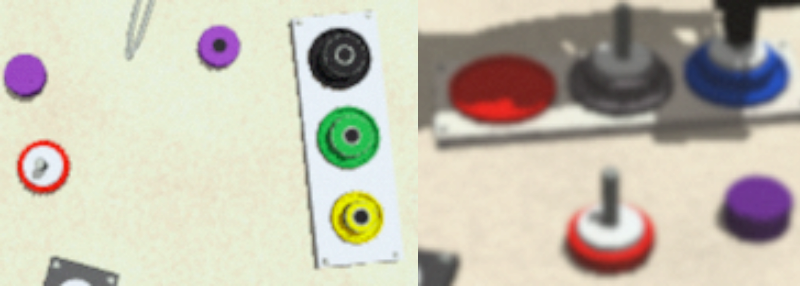

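All three discs are seated. The blue holder is down in its liner (side crop (735,75)), and the red holder is bare at (43,167). I release blue and fetch red.

Call:
{"method": "servo_tool", "body": {"moves": [0,0,0.002,0,0.4,0,0,0.002,0,0.4,0,0,0.002,0,0.4,0,0,0.05,0,0.4,0,0,0.13,0,0.4,0,0,0.155,0,0.4,-0.04,-0.07,0.155,0,0.4,-0.09,-0.15,0.155,0,0.4,-0.14,-0.24,0.155,0,0.4,-0.2,-0.33,0.155,0,0.4,-0.25,-0.4,0.155,0,0.4,-0.285,-0.444,0.155,0,0.4]}}

```text
t: 19.08
eef_pos: [485.0, 76.7, 110.3]
tcp_rot: [-3.141, -0.001, 3.141]
ft_force: [0.0, -0.8, 0.2]
opening: 0.4
grip_force: 0.0
```

Call:
{"method": "servo_tool", "body": {"moves": [0,0,0,0,0.4,0,0,0,0,0.4,0,0,-0.06,0,0.4,0,0,-0.12,0,0.4,0,0,-0.17,0,0.4,0,0,-0.191,0,0.4,0,0,-0.191,0,0.2,0,0,-0.191,0,0,0,0,-0.191,0,0,0,0,-0.191,0,0,0,0,-0.191,0,0,0,0,-0.191,0,0]}}

```text
t: 20.08
eef_pos: [487.6, 78.9, 34.7]
tcp_rot: [3.141, 0.002, -3.141]
ft_force: [-0.4, 0.8, 6.5]
opening: 0.123
grip_force: 30.0
```

Call:
{"method": "servo_tool", "body": {"moves": [0,0,0.02,0,0,0,0,0.06,0,0,0,0,0.11,0,0,0,0.01,0.14,0,0,-0.02,0.05,0.15,0,0,-0.05,0.12,0.15,0,0,-0.08,0.19,0.15,0,0,-0.11,0.26,0.15,0,0,-0.14,0.34,0.15,0,0,-0.165,0.4,0.15,0,0,-0.174,0.42,0.15,0,0,-0.174,0.426,0.15,0,0]}}

```text
t: 21.08
eef_pos: [416.5, 250.4, 94.3]
tcp_rot: [3.142, -0.0, -3.139]
ft_force: [0.1, -0.3, -1.9]
opening: 0.122
grip_force: 30.0
```

Call:
{"method": "servo_tool", "body": {"moves": [0,0,0,0,0,0,0,-0.01,0,0,0,0,-0.04,0,0,0,0,-0.07,0,0,0,0,-0.09,0,0,0,0,-0.1,0,0,0,0,-0.106,0,0,0,0,-0.11,0,0,0,0,-0.112,0,0,0,0,-0.114,0,0,0,0,-0.114,0,0,0,0,-0.114,0,0]}}

```text
t: 22.08
eef_pos: [417.7, 248.9, 49.7]
tcp_rot: [3.141, 0.001, -3.141]
ft_force: [-3.6, -5.2, 16.4]
opening: 0.122
grip_force: 30.0
```

Call:
{"method": "servo_tool", "body": {"moves": [0,0,0.003,0,0.4,0,0,0.003,0,0.4,0,0,0.003,0,0.4,0,0,0.05,0,0.4,0,0,0.13,0,0.4,0,0,0.22,0,0.4,0.03,-0.08,0.25,0,0.4,0.06,-0.18,0.25,0,0.4,0.09,-0.28,0.25,0,0.4,0.12,-0.38,0.25,0,0.4,0.14,-0.45,0.25,0,0.4,0.15,-0.5,0.25,0,0.4]}}

```text
t: 23.08
eef_pos: [478.3, 46.6, 148.4]
tcp_rot: [-3.142, 0.001, 3.14]
ft_force: [-0.6, 1.0, 0.6]
opening: 0.398
grip_force: 0.0
```

```bash
python3 snap.py 5
python3 - <<'E'
from h import *
t,s=cv2.imread("pics/top_5.png"),cv2.imread("pics/side_5.png"); d=np.load("pics/top_5.npy")
a=cv2.resize(t[140:270,180:240],None,fx=4,fy=4);c=cv2.resize(t[140:270,395:450],None,fx=4,fy=4);b=cv2.resize(s[110:175,245:380],None,fx=2.4,fy=2.4)
b=np.pad(b,((0,520-b.shape[0]),(0,0),(0,0))); cv2.imwrite("pics/v5.png",cv2.convertScaleAbs(cv2.hconcat([a,c,b]),alpha=1.8))
# expected projections of centred, upright parts
for k,x,y,z in(("blue tip",601.2,256.4,85),("red tip",417.4,249.3,85),("black top",606.4,-265.1,39),("green top",514.8,-272,31),("yellow top",423,-278.6,33)):
    print(k,proj("top",(x,y,z)).round(1),proj("side",(x,y,z)).round(1))
for k,h,r in(("yellowliner",28,(405,222,440,256)),):print(blobs(t,h,r))
E
```

```text
23.1833 [478.2  46.8 148.2] [0.3 0.3 0.3]
blue tip [201.3 166.5] [351.2 118.9]
red tip [203.9 244.3] [274.2 123.9]
black top [416.3 164.4] [403.7 325.1]
green top [419.5 201.3] [346.2 336.8]
yellow top [423.7 238.3] [286.9 345.5]
(array([421.94355774, 238.4580555 ]), (23.227670669555664, 23.79131317138672))
```

View pics/v5.png

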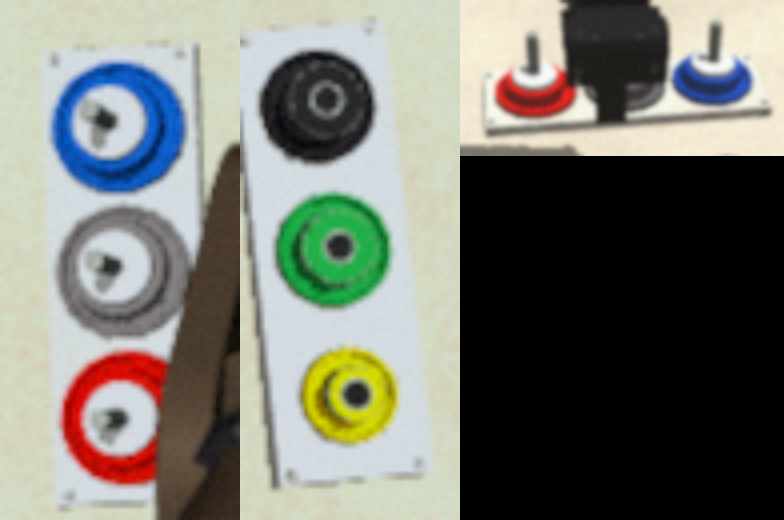

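All five parts sit upright in their own liners. Tips and bores land within about 1–2 px of the centred projections, e.g. black (416.8,164.8) against an expected (416.3,164.4). The gripper is clear, so I hand in.

```bash
python3 -c "
from cell import *
print(job_done())"
```

```text
the job is handed in; nothing more can be done
None
```

The job is handed in: all three discs and both bare holders were set down in the liners of their own colour, upright and near centre in the last pictures, with the gripper clear at 23 s; no verdict was returned.

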